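Pump up the vacuum hold-down for a lino block

ROBOT

A 7-joint arm with a two-finger parallel gripper is mounted at the origin on the work surface. World frame = base frame: x ahead of the robot, y to its left, z up, the work surface at z = 0. Lengths are in mm, angles in rad, forces in N, time in s.
With the tool pointing down it reaches from about 425 to 875 mm from the base axis. Payload 8.4 kg.
Tool frame: the origin (TCP) lies at the very end of the fingers, on their centre line; the grasp point (between the pads) lies 19 mm behind it (tcp_to_grasp is the distance from the TCP to the grasp point, in mm); z points along the fingers, y is the line along which they close (so a half turn about z gives the same grasp; the last joint's range is limited). The gripper opens to 85 mm and grips with 20 to 120 N. Pads are 22 mm wide; open, the fingers measure 114 mm over their backs; the gripper's body (76 mm by 85 mm) begins 54 mm behind the grasp point. The pads swing forward as they close: fully open they stand 13 mm farther back than shut.
Start: joints at [-1.417, 0.333, 0.04, 1.465, -0.013, 1.343, -0.059], TCP at [162.578, 629.311, 231.308] pointing down, gripper open.
Joint ranges: [-2.58, 2.58], [-0.38, 2.09], [-1.3, 1.39], [0.25, 2.4], [-1.5, 4.64], [0.08, 2.09], [-2.65, 2.65]. Speed limits (rad/s): [2.22, 2.22, 2.79, 2.79, 3.14, 3.14, 3.14].

INTERFACE

Orientations are given as a unit quaternion [x, y, z, w].
In Python, from workcell import get_obs, snapshot, calibration, close_job, trace, tcp_to_grasp gives the robot as it stands. The module is installed in compiled form; this text tells all that it offers.
- The arm moves only by the tool apply_moves, never from a script. Its argument "targets" is a list of rows, each a list of 7 numbers: the turn, a rotation vector about the tool's x, y, z scaled (see below), then the shift along the tool's x, y, z scaled (see below), then the opening, from 0 (shut) to 1 (fully open). A call has 1 to 5 rows; each row is the pose to reach, as a shift and turn from the pose commanded when the call began, along the tool's axes at that moment, turning the shorter way round; what a row does not reach only later rows make up. The controller multiplies each number of a shift by 500 mm and each number of a turn by pi rad. A row lasts 1/12 s, in which the tool goes at most 41.7 mm and 7.16 degrees, less where a joint would pass 70% of its speed; a pose out of reach is approached as far as the arm can. A call with a number of a shift or a turn outside -1 to 1 is refused whole. A call with a gripper value outside its range is refused whole. The fingers move at their own pace and stop on an object; "squeeze" is the grip in N (left out, the last holds). Time passes only in rows, so rows that repeat a pose let the fingers close. It gives the time, the measured TCP pose, the force, the opening and the grip force at its end, in the units of the state.
- get_obs(): the state, without advancing time (a new reading comes with each control period).
- snapshot(name): name is "scene" or "top" or "wrist"; returns (picture, depth): 420x560x3 uint8, blue, green, red; 420x560 float32, mm along the optical axis (not along the pixel's ray), 0 where there is no reading.
- calibration(name): a dict with "camera_matrix" (3x3 intrinsics, pixels), "cam_to_world" (4x4, takes a point from camera to world coordinates). Camera axes: x right, y down, z forward; pixel columns grow to the right and rows downward; lengths in mm; the calibration is good to about 2 mm. The wrist camera is an equidistant fisheye: a pixel r from the principal point sees the ray r / f radians off the axis. A picture is of the moment at which its call begins: read the wrist's pose just before it. calibration takes no time and is no camera call; for the wrist camera it gives the pose at the moment of the call.
- close_job(): hands the job in; it is judged then, once.
Trained networks look in the newest picture that a camera, given by its name, has taken for a name from the list of things; names that differ only in an ending like _2 or _b are one class to them, and where a whole thing is asked for, a point or a joint stands for the part that bears it (a point fixed in the world has none). Each returns a list of dicts, best first, with "conf" (0 to 1); they miss things now and then, are a little off and sometimes report something else, mostly with a low value. They report only what shows in the picture. A call takes as long as a camera call.
- trace(camera, target): "region" (420x560 bool, what is visible of it) and "box" ([centre column, centre row, width, height] in pixels, round what is visible of it).
The state is a dict: "time_s": time; "joints": joint angles; "joint_vel": joint speeds; "tau": joint torques, N m; "position": TCP position; "eef_rot": TCP orientation; "wrist_force": force on the tool from outside, world axes, zero at the start; "torque": the same for the moment, N m; "finger_gap": opening from 0.0 (shut) to 1.0 (fully open); "grasp_force": force on a finger pad.
Only numpy, scipy, OpenCV 4.12 (cv2) and the standard library are available. Lean on these libraries where they do the work, as an engineer would, in place of code of your own. Each camera call takes 0.05 s, during which the arm holds its last target. There are 200 camera calls.

TASK

Push the yellow plunger of the vacuum hold-down pump down with the fingertips in full strokes, letting it spring all the way back up between strokes, until the orange indicator pin has popped fully out and its whole green band shows above the black collar; then take the hand away and leave the plunger up. Do not pull the plunger up, do not touch the pin or press the red release button, and leave the lino block, ink jar, glue bottle and gouge where they are.

Things in the scene. Friction and masses are not known exactly. Their poses are not given: they have to be found in the camera images.
- pump: Vacuum hold-down pump, screwed fast to the table. Origin on the table surface below the plunger axis, z up. Blue base plate 150 (x) by 210 (y) by 12 mm, centred 25 mm to +y of the origin. Aluminium barrel at the origin, 48 mm diameter (54 over its black rings), 100 mm high. Aluminium work plate 140 (x) by 130 (y) by 20 mm high, centred 155 mm to -y of the origin.
- collar (a point): Centre of the top face of the 24 mm wide black collar, 80 mm above the table, on the grey indicator tower (36 mm square, 74 mm high), 68 mm to +y of the pump's origin. The indicator pin slides up out of it.
- plunger_top (a point): Centre of the flat top of the yellow plunger knob, 48 mm diameter, 16 mm thick, on the barrel's axis; about 145 mm above the table when it is up. It moves with the plunger, its z is up.
- plunger (a joint): Plunger push, m: about 0 when up, 0.024 at the bottom stop. A spring returns it: almost nothing at the top, about 11 N at the bottom. Only strokes of 21 mm or more, each followed by a return to under 2 mm, pump reliably. Each raises the pin about 6 mm (the first 2 to 8 mm) during the push; 4 or 5 fill it, more do no harm. Negative (to -0.008) if pulled up beyond its rest.
- pin_top (a point): Centre of the rounded top of the indicator pin, 11 mm diameter, standing upright in the tower's collar; 81 mm above the table when fully in and about 111 mm when fully out. The pin is orange for its top 22 mm, then has a 5 mm green band, and below that it is dark steel.
- pin (a joint): How far the indicator pin has come out, m: 0 to 0.009 at the start, about 0.030 when fully out (the whole green band shows above 0.026). It stays where it is between strokes.
- release (a joint): Red vacuum release button, 18 mm diameter, on a small black housing on the base plate, 50 mm to -x and 100 mm to +y of the pump's origin, its top under 50 mm above the table. Value: m pressed, 0 to 0.005. Leave it alone.
- lino: Bystander: white lino block 95 by 90 by 6 mm with red lines, lying loose on the work plate. Origin at the centre of its underside.
- ink: Bystander: ink jar, 60 mm diameter, 75 mm high, loose on the table. Origin at the centre of its underside.
- glue: Bystander: white glue bottle, 52 mm diameter, 125 mm high, loose on the table. Origin at the centre of its underside.
- gouge: Bystander: lino gouge lying on the table, wooden handle 25 mm thick, about 130 mm long along its y. Origin under the middle of its handle.

How it is judged:
By the outcome, as a careful person would: the job done as asked, in the order asked, and still so for the second after the job is handed in, with the robot touching nothing.
It also fails if it takes over 48 s, if anything falls off the work surface, if the arm or the gripper's body presses on something with over 40 N, if the wrist force passes 120 N, or if a joint passes its speed limit or range.

## Working session

There is one attempt and no reset: what is moved stays moved. The work goes in short steps, Python scripts to look and compute and a tool call to move; the robot and the scene stay as the last step left them, time stands still between calls to the robot, and variables do not carry over. Pictures are saved under pics/ and viewed, at most 10 in all, crops included, and the job is handed in when it is done.

Besides the shell and the picture viewer there is one more tool, called after "Request:" by a JSON object that holds its "method" and its "body". apply_moves: Moves the arm, as the interface text tells. Its arguments: {"type":"object","properties":{"targets":{"type":"array"},"squeeze":{"type":"number"}},"required":["targets"]}

```bash
mkdir -p pics; cat > h.py <<'E'
import numpy as np, cv2
from workcell import *
def pts(cam, depth, region):
    c=calibration(cam); K=np.array(c["camera_matrix"]); T=np.array(c["cam_to_world"])
    v,u=np.nonzero(region & (depth>0)); z=depth[v,u]
    p=np.stack([(u-K[0,2])/K[0,0]*z,(v-K[1,2])/K[1,1]*z,z],1)
    return p@T[:3,:3].T+T[:3,3]
E
python3 - <<'E'
from h import *
ims=[]
for cam in ("scene","top"):
    im,d=snapshot(cam); ims.append(im); cv2.imwrite(f"pics/{cam}0.png",im)
    for t in ("plunger","pin","pump","release","glue","ink","gouge","lino"):
        r=trace(cam,t)
        if not r: print(cam,t,None); continue
        b=r[0]; p=pts(cam,d,b["region"])
        if len(p)==0: print(cam,t,'nodepth');continue
        top=p[p[:,2]>np.percentile(p[:,2],98)-6]
        print(cam,t,round(b["conf"],2),np.round(b["box"]),"mean",np.round(p.mean(0)),"topmid",np.round((top.min(0)+top.max(0))/2),"rng",np.round(np.percentile(p,1,axis=0)),np.round(np.percentile(p,99,axis=0)))
o=get_obs(); print({k:np.round(v,3) for k,v in o.items()})
E
```

```text
scene plunger 0.66 [298. 163.  17.  26.] mean [508.  92. 135.] topmid [507.  92. 143.] rng [321.  69.  -1.] [532. 114. 146.]
scene pin None
scene pump 0.93 [282. 193. 141.  88.] mean [520.  79.  30.] topmid [507.  92. 142.] rng [ 388. -127.   -1.] [608. 223. 145.]
scene release 0.54 [340. 195.   6.   7.] mean [492. 202.  30.] topmid [490. 202.  31.] rng [480. 194.  24.] [500. 210.  34.]
scene glue 0.83 [370. 213.  27.  46.] mean [588. 280.  66.] topmid [576. 283. 122.] rng [564. 257.   1.] [600. 307. 125.]
scene ink 0.77 [233. 218.  23.  38.] mean [645. -35.  52.] topmid [632. -40.  74.] rng [609. -64.   3.] [663. -10.  77.]
scene gouge 0.73 [310. 256.  40.  28.] mean [689. 150.  18.] topmid [685. 151.  22.] rng [659. 107.   8.] [714. 198.  25.]
scene lino 0.78 [244. 174.  48.  39.] mean [460. -60.  25.] topmid [459. -61.  26.] rng [ 404. -113.   20.] [513.  -6.  28.]
top plunger 0.84 [272. 268.  24.  25.] mean [508.  90. 146.] topmid [508.  89. 147.] rng [485.  69. 141.] [530. 112. 150.]
top pin None
top pump 0.62 [293. 272. 165. 105.] mean [503.  75.  26.] topmid [508.  90. 146.] r
[... 492 characters left out ...]
4. 104.  -0.] [718. 207.  29.]
top lino 0.85 [346. 290.  55.  54.] mean [457. -62.  27.] topmid [457. -63.  29.] rng [ 404. -114.   22.] [510.  -9.  32.]
{'time_s': np.float64(0.9), 'joints': array([-1.417,  0.333,  0.04 ,  1.465, -0.013,  1.343, -0.059]), 'joint_vel': array([-0.001, -0.   , -0.002, -0.001,  0.   ,  0.   , -0.001]), 'tau': array([-0.0000e+00, -6.5827e+01,  1.3630e+00, -4.0582e+01,  1.7000e-02,
        3.0000e-03,  0.0000e+00]), 'position': array([162.567, 629.32 , 231.34 ]), 'eef_rot': array([0.126, 0.992, 0.   , 0.   ]), 'wrist_force': array([ 0.29 , -0.303, -0.02 ]), 'torque': array([-0.025,  0.001,  0.001]), 'grasp_force': np.float64(0.0), 'finger_gap': np.float64(0.998)}
```

View pics/scene0.png

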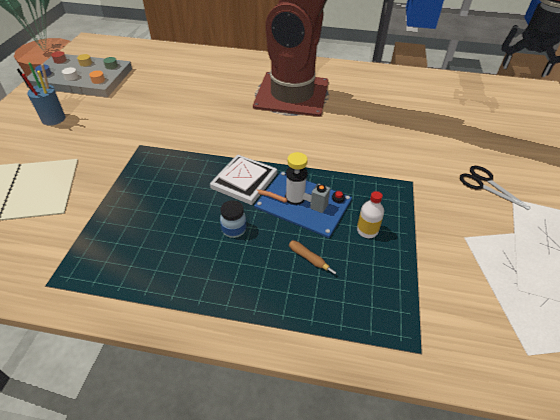

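Request:
{"method": "apply_moves", "body": {"targets": [[0,0,0,-0.047,-0.043,0,0],[0,0,0,-0.094,-0.087,0,0],[0,0,0,-0.141,-0.13,0,0],[0,0,0,-0.188,-0.174,0,0],[0,0,0,-0.234,-0.217,0,0]], "squeeze": 40}}

```text
time_s: 1.32
position: [249.4, 493.6, 231.4]
eef_rot: [0.126, 0.992, 0.0, 0.0]
wrist_force: [1.0, -0.1, 0.1]
finger_gap: 0.299
grasp_force: 0.0
```

The scene view shows the yellow knob at (298,160), the orange pin on its tower at (321,188), the red button at (339,196), glue at (370,215), ink at (233,218), gouge at (312,257) and lino at (244,174). These all match the network positions.

Request:
{"method": "apply_moves", "body": {"targets": [[0,0,0,-0.047,-0.043,0,0],[0,0,0,-0.094,-0.087,0,0],[0,0,0,-0.141,-0.13,0,0],[0,0,0,-0.188,-0.174,0,0],[0,0,0,-0.234,-0.217,0,0]]}}

```text
time_s: 1.73
position: [335.6, 359.2, 231.5]
eef_rot: [0.126, 0.992, 0.0, 0.0]
wrist_force: [0.9, -0.2, 0.2]
finger_gap: 0.002
grasp_force: 0.0
```

Request:
{"method": "apply_moves", "body": {"targets": [[0,0,0,-0.047,-0.043,0,0],[0,0,0,-0.094,-0.087,0,0],[0,0,0,-0.141,-0.13,0,0],[0,0,0,-0.188,-0.174,0,0],[0,0,0,-0.234,-0.217,0,0]]}}

```text
time_s: 2.15
position: [421.7, 224.8, 231.6]
eef_rot: [0.126, 0.992, 0.0, 0.0]
wrist_force: [0.9, 1.4, 0.1]
finger_gap: -0.004
grasp_force: 0.0
```

Request:
{"method": "apply_moves", "body": {"targets": [[0,0,0,-0.047,-0.043,0.02,0],[0,0,0,-0.094,-0.087,0.04,0],[0,0,0,-0.141,-0.13,0.06,0],[0,0,0,-0.188,-0.174,0.08,0],[0,0,0,-0.234,-0.217,0.1,0]]}}

```text
time_s: 2.57
position: [507.9, 90.5, 181.2]
eef_rot: [0.126, 0.992, 0.0, 0.0]
wrist_force: [1.0, -0.2, 0.1]
finger_gap: -0.002
grasp_force: 0.0
```

Request:
{"method": "apply_moves", "body": {"targets": [[0,0,0,0,0,0,0],[0,0,0,0,0,0,0]]}}

```text
time_s: 2.73
position: [507.5, 90.1, 180.9]
eef_rot: [0.128, 0.992, -0.001, -0.0]
wrist_force: [0.6, 0.1, 0.3]
finger_gap: 0.0
grasp_force: 0.0
```

Request:
{"method": "apply_moves", "body": {"targets": [[0,0,0,0,0,0.04,0],[0,0,0,0,0,0.066,0],[0,0,0,0,0,0.086,0],[0,0,0,0,0,0.104,0],[0,0,0,0,0,0.116,0]]}}

```text
time_s: 3.15
position: [506.8, 93.3, 123.4]
eef_rot: [0.125, 0.992, 0.0, -0.0]
wrist_force: [-5.5, 2.1, 11.1]
finger_gap: 0.002
grasp_force: 5.4
```

Request:
{"method": "apply_moves", "body": {"targets": [[0,0,0,0,0,0,0],[0,0,0,0,0,0,0]]}}

```text
time_s: 3.32
position: [506.7, 93.3, 123.8]
eef_rot: [0.125, 0.992, 0.0, -0.0]
wrist_force: [-5.2, 0.4, 9.0]
finger_gap: 0.002
grasp_force: 4.3
```

Request:
{"method": "apply_moves", "body": {"targets": [[0,0,0,0,0,0.005,0],[0,0,0,0,0,0.007,0],[0,0,0,0,0,0.007,0]]}}

```text
time_s: 3.57
position: [506.8, 93.3, 121.1]
eef_rot: [0.125, 0.992, 0.001, -0.0]
wrist_force: [-7.9, -0.4, 14.4]
finger_gap: -0.0
grasp_force: 7.0
```

```bash
python3 - <<'E'
from h import *
o=get_obs(); print(o["position"],o["wrist_force"],o["torque"])
ims=[]
for cam,c,r,n in (("scene",310,165,50),("top",265,265,50)):
    im,d=snapshot(cam)
    ims.append(cv2.resize(im[r-n:r+n,c-n:c+n],(400,400),interpolation=cv2.INTER_CUBIC))
cv2.imwrite("pics/down1.png",np.hstack(ims))
E
```

```text
[506.83517756  93.28623847 121.07613056] [-7.85787935 -0.39352338 14.38287295] [ 0.05690308  1.60406152 -0.0776086 ]
```

View pics/down1.png

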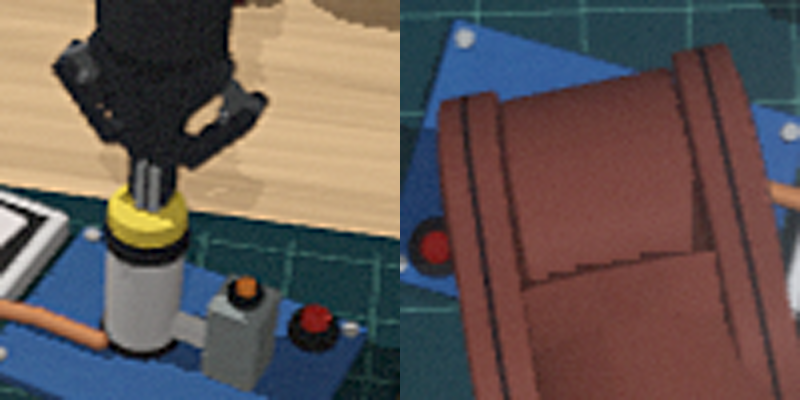

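The left view shows the shut fingertips centred on the knob, which sits low on the barrel. The pin (245,290) is still mostly in. 14 N means the plunger is at the bottom stop, so I'll lift and repeat.

Request:
{"method": "apply_moves", "body": {"targets": [[0,0,0,0,0,-0.024,0],[0,0,0,0,0,-0.048,0],[0,0,0,0,0,-0.07,0],[0,0,0,0,0,-0.07,0],[0,0,0,0,0,-0.07,0]]}}

```text
time_s: 4.08
position: [507.4, 92.6, 155.2]
eef_rot: [0.126, 0.992, 0.0, 0.001]
wrist_force: [-0.3, -0.3, -0.9]
finger_gap: 0.003
grasp_force: 0.0
```

```bash
python3 - <<'E'
from h import *
o=get_obs(); print(o["position"],o["wrist_force"])
im,d=snapshot("scene")
for t in ("plunger_top","pin_top","plunger"):
    for b in trace("scene",t)[:1]:
        p=pts("scene",d,b["region"]); print(t,b["conf"],np.round(b["box"]),np.round(p.mean(0)),np.round(np.percentile(p,97,axis=0)))
r,c,n=165,310,50
cv2.imwrite("pics/up1.png",cv2.resize(im[r-n:r+n,c-n:c+n],(500,500),interpolation=cv2.INTER_CUBIC))
E
```

```text
[507.41954961  92.5587887  155.23249739] [-0.328875   -0.34432615 -0.93781405]
plunger_top 0.81 [295. 165.  23.  17.] [517.  92. 139.] [530. 113. 146.]
plunger 0.84 [296. 165.  18.  20.] [506.  92. 130.] [530. 113. 146.]
```

View pics/up1.png

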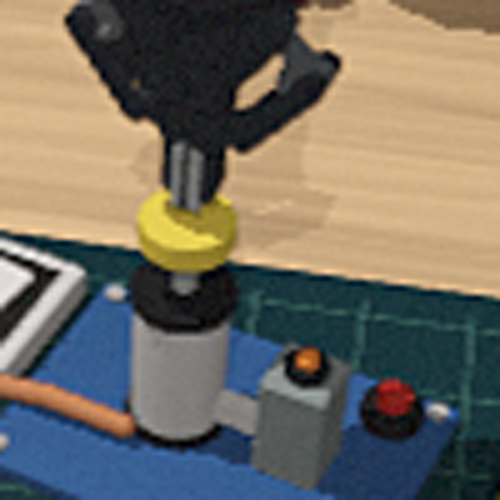

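Up-view: the knob has sprung back (top at 146 mm), clear of the fingertips. The pin at (307,360) shows only a little orange. I'll do more strokes.

Request:
{"method": "apply_moves", "body": {"targets": [[0,0,0,0,0,0.024,0],[0,0,0,0,0,0.046,0],[0,0,0,0,0,0.062,0],[0,0,0,0,0,0.071,0],[0,0,0,0,0,0.071,0]]}}

```text
time_s: 4.7
position: [508.2, 92.3, 121.0]
eef_rot: [0.126, 0.992, 0.001, 0.001]
wrist_force: [-6.4, -1.6, 23.3]
finger_gap: -0.001
grasp_force: 11.8
```

Request:
{"method": "apply_moves", "body": {"targets": [[0,0,0,0,0,0,0],[0,0,0,0,0,-0.024,0],[0,0,0,0,0,-0.048,0],[0,0,0,0,0,-0.071,0],[0,0,0,0,0,-0.071,0]]}}

```text
time_s: 5.12
position: [507.9, 92.2, 156.2]
eef_rot: [0.126, 0.992, 0.0, 0.001]
wrist_force: [-0.4, 0.3, 0.2]
finger_gap: 0.003
grasp_force: 0.0
```

Request:
{"method": "apply_moves", "body": {"targets": [[0,0,0,0,0,0,0],[0,0,0,0,0,0.024,0],[0,0,0,0,0,0.046,0],[0,0,0,0,0,0.066,0],[0,0,0,0,0,0.071,0]]}}

```text
time_s: 5.53
position: [508.0, 92.3, 120.7]
eef_rot: [0.126, 0.992, 0.001, 0.0]
wrist_force: [-13.8, -1.0, 51.3]
finger_gap: -0.001
grasp_force: 25.6
```

Request:
{"method": "apply_moves", "body": {"targets": [[0,0,0,0,0,0,0],[0,0,0,0,0,-0.024,0],[0,0,0,0,0,-0.048,0],[0,0,0,0,0,-0.071,0],[0,0,0,0,0,-0.071,0]]}}

```text
time_s: 5.95
position: [507.6, 92.1, 155.8]
eef_rot: [0.126, 0.992, 0.0, 0.0]
wrist_force: [0.3, 0.2, 1.1]
finger_gap: -0.0
grasp_force: 0.0
```

```bash
python3 - <<'E'
from h import *
o=get_obs(); print(o["position"],o["wrist_force"])
im,d=snapshot("scene")
for t in ("pin_top","plunger"):
    for b in trace("scene",t)[:1]:
        p=pts("scene",d,b["region"]); print(t,b["conf"],np.round(b["box"]),np.round(p.mean(0)),np.round(np.percentile(p,97,axis=0)))
r,c,n=165,310,50
cv2.imwrite("pics/up3.png",cv2.resize(im[r-n:r+n,c-n:c+n],(500,500),interpolation=cv2.INTER_CUBIC))
E
```

```text
[507.5914581   92.12061792 155.7577029 ] [0.33614792 0.17861076 1.12320248]
pin_top 0.33 [282. 196. 140.  88.] [523.  83.  30.] [599. 212. 141.]
plunger 0.82 [299. 165.  17.  18.] [510.  92. 135.] [530. 113. 145.]
```

View pics/up3.png

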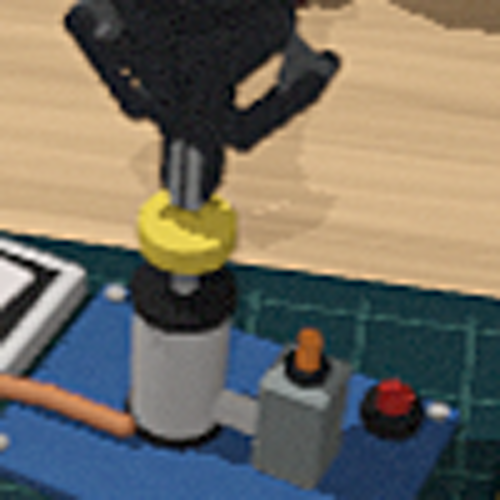

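The pin (310,348) is now about halfway out and all orange. The third stroke hit the stop at 51 N, so the next strokes end more gently.

Request:
{"method": "apply_moves", "body": {"targets": [[0,0,0,0,0,0.022,0],[0,0,0,0,0,0.044,0],[0,0,0,0,0,0.06,0],[0,0,0,0,0,0.067,0],[0,0,0,0,0,0.071,0]]}}

```text
time_s: 6.52
position: [507.9, 92.3, 120.7]
eef_rot: [0.126, 0.992, 0.001, 0.0]
wrist_force: [-17.1, -3.4, 56.4]
finger_gap: -0.002
grasp_force: 27.6
```

Request:
{"method": "apply_moves", "body": {"targets": [[0,0,0,0,0,0,0],[0,0,0,0,0,-0.024,0],[0,0,0,0,0,-0.048,0],[0,0,0,0,0,-0.071,0],[0,0,0,0,0,-0.071,0]]}}

```text
time_s: 6.93
position: [507.6, 92.1, 155.5]
eef_rot: [0.126, 0.992, 0.0, 0.0]
wrist_force: [0.3, 0.6, 0.2]
finger_gap: 0.003
grasp_force: 0.0
```

Request:
{"method": "apply_moves", "body": {"targets": [[0,0,0,0,0,0.022,0],[0,0,0,0,0,0.044,0],[0,0,0,0,0,0.06,0],[0,0,0,0,0,0.067,0],[0,0,0,0,0,0.071,0]]}}

```text
time_s: 7.35
position: [508.0, 92.4, 120.6]
eef_rot: [0.126, 0.992, 0.001, 0.0]
wrist_force: [-17.4, -3.2, 59.4]
finger_gap: -0.003
grasp_force: 29.5
```

Request:
{"method": "apply_moves", "body": {"targets": [[0,0,0,0,0,0,0],[0,0,0,0,0,-0.024,0],[0,0,0,0,0,-0.048,0],[0,0,0,0,0,-0.071,0],[0,0,0,0,0,-0.071,0]]}}

```text
time_s: 7.77
position: [507.3, 92.0, 155.1]
eef_rot: [0.126, 0.992, 0.0, 0.0]
wrist_force: [-0.9, 0.1, 0.0]
finger_gap: -0.002
grasp_force: 0.0
```

Request:
{"method": "apply_moves", "body": {"targets": [[0,0,0,0,0,0.022,0],[0,0,0,0,0,0.044,0],[0,0,0,0,0,0.06,0],[0,0,0,0,0,0.067,0],[0,0,0,0,0,0.071,0]]}}

```text
time_s: 8.18
position: [507.7, 92.3, 120.6]
eef_rot: [0.126, 0.992, 0.001, -0.0]
wrist_force: [-18.6, -3.1, 60.4]
finger_gap: -0.002
grasp_force: 29.9
```

Request:
{"method": "apply_moves", "body": {"targets": [[0,0,0,0,0,0,0],[0,0,0,0,0,-0.024,0],[0,0,0,0,0,-0.048,0],[0,0,0,0,0,-0.071,0],[0,0,0,0,0,-0.071,0]]}}

```text
time_s: 8.6
position: [507.2, 92.0, 155.1]
eef_rot: [0.126, 0.992, -0.0, 0.0]
wrist_force: [0.3, 0.3, 1.2]
finger_gap: 0.004
grasp_force: 0.0
```

```bash
python3 - <<'E'
from h import *
im,d=snapshot("scene")
r,c,n=165,310,50
a=cv2.resize(im[r-n:r+n,c-n:c+n],(400,400),interpolation=cv2.INTER_CUBIC)
r,c,n=188,320,16
b=cv2.resize(im[r-n:r+n,c-n:c+n],(400,400),interpolation=cv2.INTER_NEAREST)
cv2.imwrite("pics/up6.png",np.hstack([a,b]))
E
```

```text
(no output)
```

View pics/up6.png

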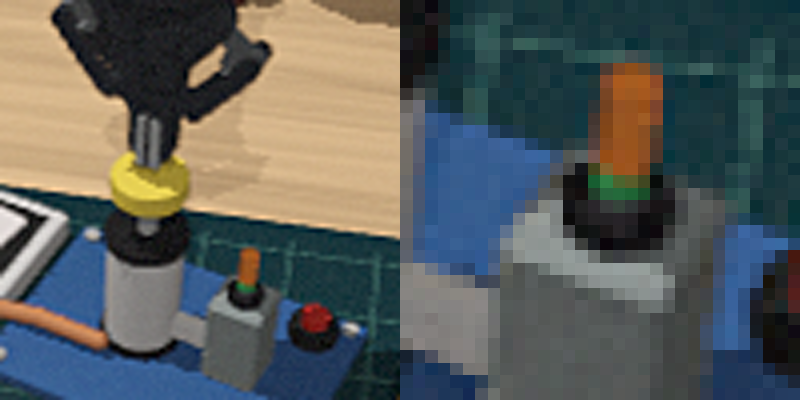

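The green band now shows, about 2 px at (622,185) in the zoom. Extra strokes do no harm, so I'll add two softer ones to be sure and then lift away.

Request:
{"method": "apply_moves", "body": {"targets": [[0,0,0,0,0,0.022,0],[0,0,0,0,0,0.044,0],[0,0,0,0,0,0.06,0],[0,0,0,0,0,0.067,0],[0,0,0,0,0,0.069,0]]}}

```text
time_s: 9.07
position: [507.5, 92.2, 120.8]
eef_rot: [0.126, 0.992, 0.0, -0.0]
wrist_force: [-10.5, -1.6, 38.0]
finger_gap: -0.002
grasp_force: 18.6
```

Request:
{"method": "apply_moves", "body": {"targets": [[0,0,0,0,0,0,0],[0,0,0,0,0,-0.024,0],[0,0,0,0,0,-0.048,0],[0,0,0,0,0,-0.069,0],[0,0,0,0,0,-0.069,0]]}}

```text
time_s: 9.48
position: [507.3, 92.0, 155.1]
eef_rot: [0.126, 0.992, 0.0, 0.0]
wrist_force: [0.3, 0.6, 0.5]
finger_gap: 0.001
grasp_force: 0.0
```

Request:
{"method": "apply_moves", "body": {"targets": [[0,0,0,0,0,0.022,0],[0,0,0,0,0,0.044,0],[0,0,0,0,0,0.06,0],[0,0,0,0,0,0.067,0],[0,0,0,0,0,0.069,0]]}}

```text
time_s: 9.9
position: [507.6, 92.2, 120.8]
eef_rot: [0.126, 0.992, 0.0, 0.0]
wrist_force: [-9.3, -1.8, 37.3]
finger_gap: -0.004
grasp_force: 18.9
```

Request:
{"method": "apply_moves", "body": {"targets": [[0,0,0,0,0,0,0],[0,0,0,0,0,-0.024,0],[0,0,0,0,0,-0.048,0],[0,0,0,0,0,-0.08,0],[0,0,0,0,0,-0.12,0]]}}

```text
time_s: 10.32
position: [505.3, 91.6, 177.8]
eef_rot: [0.126, 0.992, -0.001, -0.002]
wrist_force: [0.4, 0.4, 0.8]
finger_gap: -0.004
grasp_force: 0.0
```

Request:
{"method": "apply_moves", "body": {"targets": [[0,0,0,0,0,-0.05,0],[0,0,0,0,0,-0.1,0],[0,0,0,0.05,0.05,-0.15,0],[0,0,0,0.1,0.1,-0.15,0],[0,0,0,0.15,0.15,-0.15,0]]}}

```text
time_s: 10.73
position: [452.5, 184.4, 254.6]
eef_rot: [0.127, 0.992, 0.0, -0.0]
wrist_force: [0.1, 0.2, -0.8]
finger_gap: 0.001
grasp_force: 0.0
```

Request:
{"method": "apply_moves", "body": {"targets": [[0,0,0,0.05,0.05,0,0],[0,0,0,0.1,0.1,0,0],[0,0,0,0.15,0.15,0,0],[0,0,0,0.15,0.15,0,0],[0,0,0,0.15,0.15,0,0]]}}

```text
time_s: 11.15
position: [397.5, 276.1, 252.8]
eef_rot: [0.124, 0.992, -0.001, -0.001]
wrist_force: [0.2, -0.7, -0.5]
finger_gap: 0.003
grasp_force: 0.0
```

```bash
python3 - <<'E'
from h import *
o=get_obs(); print(o["position"],o["wrist_force"],o["time_s"])
im2,d2=snapshot("top")
im,d=snapshot("scene")
for cam,dd in (("top",d2),("scene",d)):
  for t in ("plunger","pin_top","release","lino","ink","glue","gouge"):
    for b in trace(cam,t)[:1]:
        p=pts(cam,dd,b["region"]); print(cam,t,round(b["conf"],2),np.round(b["box"]),np.round(p.mean(0)),np.round(np.percentile(p,97,axis=0)))
p=pts("top",d2,np.ones(d2.shape,bool)); col=im2[d2>0]
m=(np.hypot(p[:,0]-529,p[:,1]-156)<7); print("pin zs",np.round(np.sort(p[m][:,2])[-12:]))
p=pts("scene",d,np.ones(d.shape,bool))
m=(np.hypot(p[:,0]-529,p[:,1]-156)<9)&(p[:,2]>75); print("pin zs scene",np.round(np.sort(p[m][:,2])))
def cr(im,r,c,n): return cv2.resize(im[r-n:r+n,c-n:c+n],(400,400),interpolation=cv2.INTER_NEAREST)
cv2.imwrite("pics/end.png",np.hstack([cr(im,180,310,40),cr(im,188,320,16)]))
E
```

```text
[397.49605583 276.09166076 252.81510983] [ 0.22971335 -0.69217439 -0.45654105] 11.15
top plunger 0.93 [273. 268.  26.  26.] [508.  90. 144.] [528. 112. 149.]
top release 0.41 [224. 278.   8.   5.] [490. 200.  34.] [495. 206.  37.]
top ink 0.84 [334. 209.  34.  27.] [628. -39.  68.] [653. -14.  79.]
top glue 0.59 [184. 240.  30.  24.] [571. 273.  88.] [594. 300. 127.]
top gouge 0.62 [243. 192.  46.  27.] [683. 148.  19.] [714. 196.  27.]
scene plunger 0.64 [298. 163.  15.  22.] [513.  93. 139.] [531. 113. 146.]
scene pin_top 0.4 [322. 183.   6.  11.] [530. 156.  97.] [534. 161. 109.]
scene release 0.48 [341. 195.   2.   6.] [494. 202.  32.] [500. 206.  33.]
scene lino 0.55 [244. 174.  43.  38.] [462. -60.  25.] [510. -15.  28.]
scene ink 0.72 [235. 218.  22.  40.] [644. -35.  50.] [661. -11.  76.]
scene glue 0.59 [369. 215.  30.  47.] [587. 280.  65.] [599. 304. 123.]
scene gouge 0.86 [313. 256.  45.  33.] [689. 152.  18.] [714. 199.  24.]
pin zs [112. 112. 112. 113. 113. 113. 113. 114. 114. 114. 116. 116.]
pin zs scene [ 77.  77.  77.  79.  79.  79.  79.  79.  79.  79.  79.  80.  80.  80.
  80.  80.  80.  81.  81.  83.  84.  84.  84.  84.  85.  86.  87.  87.
  89.  89.  90.  92.  92.  92.  93.  93.  95.  95.  95.  96.  96.  96.
  98.  98.  99. 100. 100. 101. 102. 103. 104. 105. 105. 105. 105. 108.
 108. 109. 109. 109. 109. 109. 109. 109. 109. 109. 110. 110.]
```

View pics/end.png

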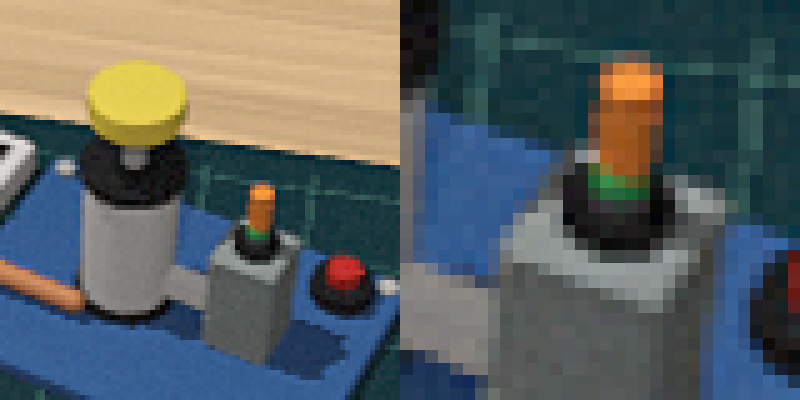

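The knob is up, with its top at 146 mm. The pin top reads about 110 mm (fully out is 111) and did not rise with the last two strokes. The whole green band at (622,185) shows above the collar, the button and bystanders are unmoved, and the hand is away.

```bash
python3 -c "
from workcell import close_job
print(close_job())"
```

```text
the job is handed in; nothing more can be done
None
```

I pumped the plunger eight full strokes: the indicator pin is fully out with its whole green band showing, the plunger is up, the hand is clear, nothing else moved, and the job is handed in.

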